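# Unclip the battery box cover

## Task

Two small black boxes with grey covers are fixed to the bench; one cover is a snap-fit cover with two upright squeeze tabs on its sides, the other is screwed down and has none. Press the two tabs of the snap-fit cover together to free it, lift the cover straight off, and set it down gently, right way up, flat on the floor of the shallow wooden tray, so that the batteries can be changed.

Things in the scene. Friction and masses are not known exactly. Their poses are not given: they have to be found in the camera images.
- cover: Grey plastic snap-fit cover, 96 (x) x 76 (y) mm, 0.13 kg, latched on a black box fixed to the bench. Origin: centre of its skirt's lower edge, 24 mm above the bench at the start; z up. Above the origin: skirt 0-14 mm (inside the box), plate 14-19 mm (on the rim), hump 66 (x) x 30 (y) mm up to 47 mm, an upright squeeze tab on its +y and its -y side. Clear of the box after 14 mm of lift.
- tray: Shallow empty open tray of light wood, 140 (x) x 120 (y) x 22 mm outside, walls and floor 4 mm thick, fixed on the bench; origin at the centre of its underside, z up.
- tab_left (a joint): Travel in m of the cover's +y tab towards the hump: 0 = sprung out, latched; 0.006 = fully in; its hook is free from about 0.004. Spring: 2 N rising to 5.4 N. Each tab is 28 mm long (x), 4 mm thick and stands from the plate up to 58 mm above the cover's origin; outer faces 27 mm either side of the origin: 54 mm over the pair released, 42 mm fully pressed. The pressed tabs can carry the cover.
- tab_right (a joint): The same for the -y tab, which moves towards +y. With either tab out, the cover's hooks hold it to the box. The box is 96 x 76 mm, its rim 38 mm above the bench. A second such box near it has a similar cover with a screw at each corner and no tabs.

How it is judged:
On the way, in this order (a step that is already met when the one before it is completed fails the run):
1. both tabs are pressed in by more than 3.5 mm while the cover still sits on its box (within 8 mm of its start) (value of joint each of tab_left, tab_right above 0.0035 m and distance of cover from where it was at the start of the episode below 0.008 m), for 0.1 s.
2. the cover is lifted off its box, more than 30 mm above where it sat (height (world z) of cover above 0.054 m), for 0.1 s.
At the end, for the whole second after the job is handed in: The cover rests in the tray, right way up (within about 7 degrees) and flat on its floor (the skirt's lower edge less than 6 mm above the tray's floor), at rest and released (x of cover in the frame of tray between -0.04 and 0.04 m and y of cover in the frame of tray between -0.035 and 0.035 m and z of cover in the frame of tray between 0 and 0.01 m and angle between cover's own z axis and vertical below 0.12 rad and linear speed of cover below 0.02 m/s); the robot touches nothing.
It fails at once if the cover is let go over the tray from more than 40 mm above its floor (x of cover in the frame of tray between -0.07 and 0.07 m and y of cover in the frame of tray between -0.06 and 0.06 m and z of cover in the frame of tray above 0.044 m and contact force between the fingers and cover below 0.05 N).
It also fails if it takes over 45 s, if anything falls off the work surface, if the arm or the gripper's body presses on something with over 40 N, if the wrist force passes 120 N, or if a joint passes its speed limit or range.

## Robot

A 7-joint arm with a two-finger parallel gripper is mounted at the origin on the work surface; the furniture and walls round the work are solid. World frame = base frame: x ahead of the robot, y to its left, z up, the work surface at z = 0. Lengths are in m, angles in rad, forces in N, time in s.
With the tool pointing down it reaches from about 0.425 to 0.875 m from the base axis. Payload 4.7 kg.
Tool frame: the origin (TCP) lies midway between the tips of the shut fingers; the grasp point (between the pads) lies ctrl.grasp_offset behind it (ctrl.grasp_offset is the distance from the TCP to the grasp point, in m); z points along the fingers, y is the line along which they close (so a half turn about z gives the same grasp; the last joint's range is limited). The gripper opens to 87 mm and grips with 3 to 60 N. Pads are 19 mm wide; open, the fingers measure 117 mm over their backs; the gripper's body (75 mm by 190 mm) begins 51 mm behind the grasp point.
Start: joints at [1.242, 0.321, -0.07, 1.45, 0.023, 1.371, -0.057], TCP at [0.218, -0.612, 0.223] pointing down, gripper open.
Joint ranges: [-2.86, 2.86], [-0.3, 2.09], [-1.38, 1.24], [0.06, 2.45], [-1.56, 4.7], [0.09, 2.05], [-2.69, 2.69]. Speed limits (rad/s): [2.57, 2.57, 3.14, 3.14, 3.14, 3.14, 3.14].

## Interface

Orientations are given as a rotation vector (axis times angle).
In Python, from bench import ctrl gives the robot as it stands. The module is installed in compiled form; this text tells all that it offers.
- The arm moves only by the tool jog_arm, never from a script. Its argument "moves" is one flat list of numbers, 7 for each row, row after row: the shift along the tool's x, y, z in units of 30 cm (1.0 is 30 cm), then the turn, a rotation vector about the tool's x, y, z in units of 60 degrees (1.0 is 60 degrees), then the gripper's target within -1 to 1 (fully open at 1, half-way at 0, shut at -1). In form: [x, y, z, wx, wy, wz, fingers, x, y, z, wx, wy, wz, fingers, ...]. A call has exactly 8 rows; each row is the pose to reach, as a shift and turn from the pose commanded when the call began, along the tool's axes at that moment; what a row does not reach only later rows make up. A row lasts 1/8 s, in which the tool goes at most 62.5 mm and 10.7 degrees, less where a joint would pass 70% of its speed; a pose out of reach is approached as far as the arm can. A call with a number of a shift or a turn outside -1 to 1 is refused whole. A call with a gripper value outside its range is refused whole. The fingers move at their own pace and stop on an object; "newtons" is the grip in N (left out, the last holds). Time passes only in rows, so rows that repeat a pose let the fingers close, or fill a call up. It gives the time, the measured TCP pose, the force, the opening and the grip force at its end, in the units of the state.
- ctrl.get_state(): the state, without advancing time (a new reading comes with each control period).
- ctrl.get_image(name): name is "side" or "top"; returns a dict with "pixels" (480x640x3 uint8, red, green, blue), "fx", "fy", "cx", "cy" (pixels), "dist" ([k1, k2, p1, p2, k3] as OpenCV has them; the pictures are not rectified), "xyz" and "rotation" of the camera in the world. Camera axes: x right, y up, looking along -z (the intrinsics and any distortion apply to the point x, -y, -z); pixel columns grow to the right and rows downward; lengths in m; the calibration is good to about 2 mm. A picture is of the moment at which its call begins. There is no depth.
- ctrl.close_job(): hands the job in; it is judged then, once.
The state is a dict: "time": time; "joint_positions": joint angles; "qd": joint speeds; "joint_torque": joint torques, N m; "position": TCP position; "tool_rot": TCP orientation; "ft_force": force on the tool from outside, world axes, zero at the start; "torque": the same for the moment, N m; "grip_width": opening from 0.0 (shut) to 1.0 (fully open); "grip_force": force on a finger pad.
Only numpy, scipy, OpenCV 4.12 (cv2) and the standard library are available. Lean on these libraries where they do the work, as an engineer would, in place of code of your own. Each camera call takes 0.05 s, during which the arm holds its last target. There are 200 camera calls.

## Working session

There is one attempt and no reset: what is moved stays moved. The work goes in short steps, Python scripts to look and compute and a tool call to move; the robot and the scene stay as the last step left them, time stands still between calls to the robot, and variables do not carry over. Pictures are saved under pics/ and viewed, at most 10 in all, crops included, and the job is handed in when it is done.

Besides the shell and the picture viewer there is one more tool, called after "Emit:" as name(argument=value, ...), one argument or row to a line, values as JSON. jog_arm: Moves the arm, as the interface text tells. Its arguments: {"type":"object","properties":{"moves":{"type":"array"},"newtons":{"type":"number"}},"required":["moves"]}

```bash
mkdir -p pics
python3 - <<'E'
from bench import ctrl
import cv2,pickle
d={}
for n in("top","side"):
    d[n]=ctrl.get_image(n); cv2.imwrite(f"pics/{n}0.png",d[n]["pixels"][:,:,::-1])
    print({k:v for k,v in d[n].items() if k!="pixels"})
pickle.dump(d,open("im0.pkl","wb"))
print(ctrl.get_state(),ctrl.grasp_offset)
E
```

```text
{'fx': 598.8768320231252, 'fy': 598.8768320231252, 'cx': 316.9289600381869, 'cy': 251.2779943161074, 'dist': array([-0.20616611,  0.        ,  0.        ,  0.        ,  0.        ]), 'xyz': array([ 0.32599598, -0.18793018,  1.05509734]), 'rotation': array([ 0.17377882, -0.17244842, -1.52205442])}
{'fx': 581.1473053355933, 'fy': 581.1473053355933, 'cx': 326.4136662514821, 'cy': 239.06141484287167, 'dist': array([-0.14231578,  0.        ,  0.        ,  0.        ,  0.        ]), 'xyz': array([0.23098729, 0.64602731, 0.49397809]), 'rotation': array([ 0.29129059, -1.49536072, -2.40904379])}
{'time': 0.1, 'joint_positions': array([ 1.2421169 ,  0.32173851, -0.07006877,  1.45154195,  0.0225709 ,
        1.37079763, -0.05692179]), 'qd': array([-0.00150988, -0.00149641, -0.00075539, -0.00298575, -0.00331869,
        0.00159995,  0.00066746]), 'joint_torque': array([ 6.24257464e-04, -4.92569697e+01, -4.05463139e-01, -3.13399279e+01,
       -6.42571924e-02,  3.94613401e-02,  4.84153747e-05]), 'position': array([ 0.21825908, -0.61173991,  0.22158303]), 'tool_rot': array([-3.09393147e+00, -5.35497794e-01,  5.61931394e-04]), 'ft_force': array([ 0.12563854, -0.28371674, -0.08127503]), 'torque': array([ 0.00412526, -0.04147689, -0.03035431]), 'grip_force': 0.0, 'grip_width': 0.9996703318642479} 0.0187
```

View pics/top0.png

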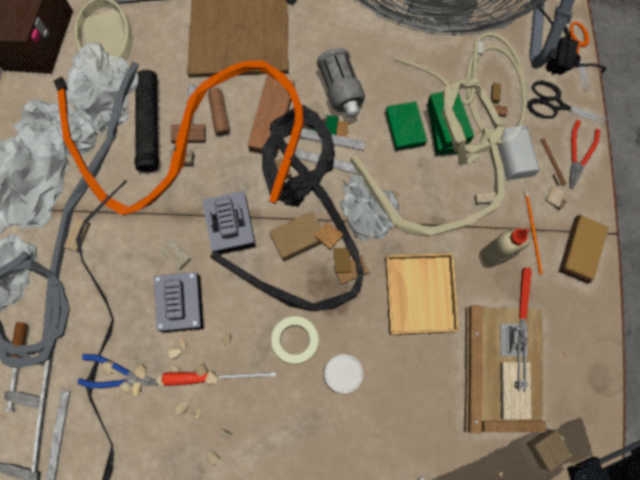

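View pics/side0.png

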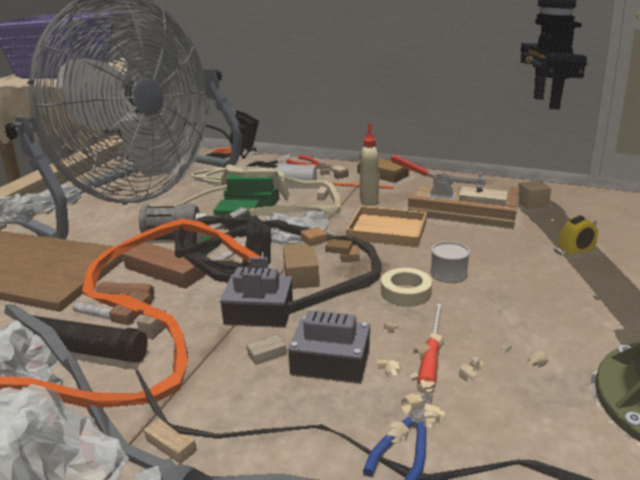

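The top picture shows the upper box at about (229,221) and the screwed box, with corner screws, at (178,301). The tray is at (421,294). The side picture shows the upper box at (258,290), the screwed one at (330,340) and the tray at (388,225). I'll enlarge these areas.

Run:
```python
import pickle,cv2,numpy as np
d=pickle.load(open("im0.pkl","rb"))
t=d["top"]["pixels"];s=d["side"]["pixels"]
f=lambda a,r0,c0,h,w,z:cv2.resize(a[r0:r0+h,c0:c0+w],(w*z,h*z),interpolation=cv2.INTER_CUBIC)
a=np.hstack([f(t,185,195,75,66,6),f(s,250,215,75,66,6)]) # 792x450
cv2.imwrite("pics/crop1.png",a[:,:,::-1])
b=np.hstack([f(t,245,380,95,80,5),f(s,200,340,95,80,5)])
cv2.imwrite("pics/crop2.png",b[:,:,::-1])
```

```text
(no output)
```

View pics/crop1.png

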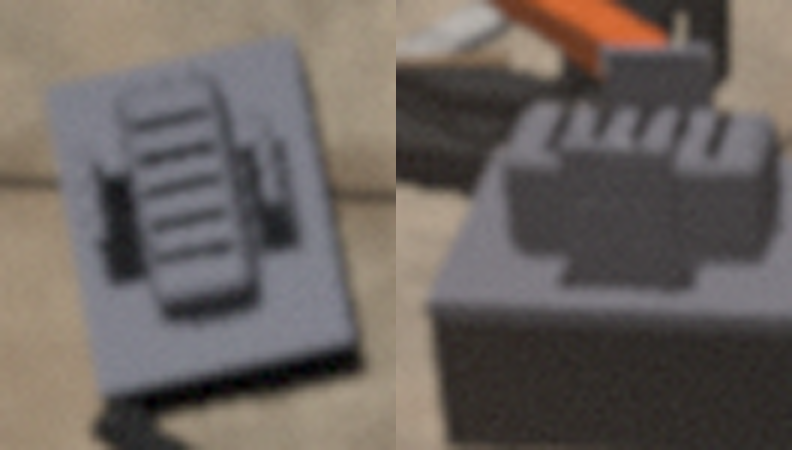

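View pics/crop2.png

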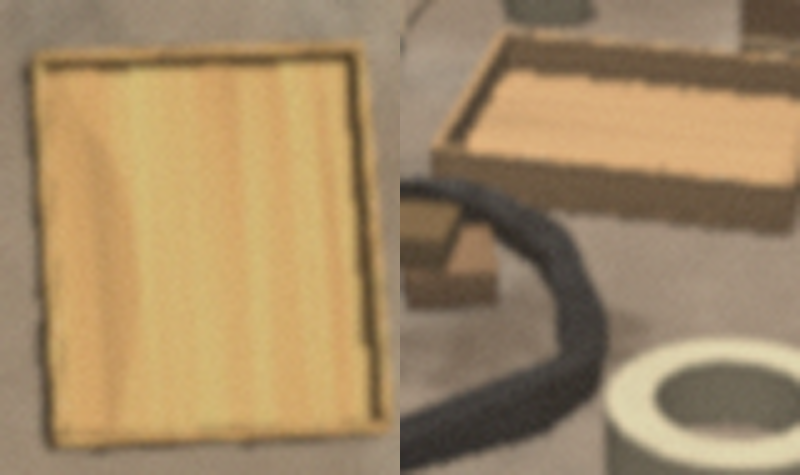

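The crop shows two upright tabs at the hump's long sides, so the upper box has the snap-fit cover. Plate corners in the crop are (48,88), (292,38), (358,345) and (105,398). Tray rim corners are (32,50), (362,42), (388,432) and (52,445).

```bash
cat > h.py <<'E'
import numpy as np,cv2
from scipy.spatial.transform import Rotation as R
from scipy.optimize import least_squares
def proj(im,P):
    F=np.diag([1.,-1,-1]); Rc=R.from_rotvec(im["rotation"]).as_matrix()
    M=F@Rc.T; t=-M@im["xyz"]
    K=np.array([[im["fx"],0,im["cx"]],[0,im["fy"],im["cy"]],[0,0,1]])
    return cv2.projectPoints(np.asarray(P,float).reshape(-1,3),cv2.Rodrigues(M)[0],t,K,im["dist"])[0].reshape(-1,2)
def place(p,L):
    c,s=np.cos(p[2]),np.sin(p[2]);L=np.asarray(L,float)
    return L@np.array([[c,s,0],[-s,c,0],[0,0,1]])+[p[0],p[1],0]
E
python3 - <<'E'
from h import *;import pickle
d=pickle.load(open("im0.pkl","rb"))
def full(p,z,c,r): return (np.array(p)+.5)/z-.5+[c,r]
def rect(a,b,z): return [[a,b,z],[a,-b,z],[-a,-b,z],[-a,b,z]] # TL TR BR BL
for n,L,px,spx in[("cover",rect(.048,.038,.043),full([(48,88),(292,38),(358,345),(105,398)],6,195,185),full([(603,48),(710,48),(430,305)],6,215,250)),
 ("tray",rect(.07,.06,.022),full([(32,50),(362,42),(388,432),(52,445)],5,380,245),full([(35,150),(105,35)],5,340,200))]:
    r=least_squares(lambda p:(proj(d["top"],place(p,L))-px).ravel(),[.4,-.2,0])
    print(n,r.x,np.degrees(r.x[2]),r.fun.round(1))
    print("side",proj(d["side"],place(r.x,L)).round(1).tolist(),spx.round(1).tolist())
    if n=="cover":
        print("tab tops",proj(d["side"],place(r.x,[[a,b,.082] for b in(-.027,-.023,.023,.027) for a in(-.014,.014)])).round(1).tolist(), proj(d["top"],place(r.x,[[a,b,.082] for b in(-.027,.027) for a in(-.014,.014)])).round(1).tolist())
from bench import ctrl
s=ctrl.get_state();print(R.from_rotvec(s["tool_rot"]).as_matrix().round(3))
E
```

```text
cover [ 0.60300014 -0.02337246  0.26111358] 14.960706266491508 [-0.3  0.5  0.7 -0.2 -0.  -0.3 -0.4  0.1]
side [[218.4, 299.2], [230.6, 273.8], [290.4, 275.8], [282.7, 301.8]] [[315.1, 257.6], [332.9, 257.6], [286.2, 300.4]]
tab tops [[266.1, 256.4], [248.2, 255.9], [265.6, 257.7], [247.6, 257.1], [259.7, 272.5], [240.9, 271.9], [259.2, 273.9], [240.2, 273.3]] [[241.8, 218.7], [238.7, 203.2], [210.7, 225.4], [207.8, 210.0]]
tray [ 0.49230371 -0.36880168  0.06753784] 3.869633103944793 [-0.3 -0.1  0.2 -0.1  0.5  0.2 -0.4  0. ]
side [[343.4, 228.8], [358.2, 205.1], [425.2, 211.7], [416.4, 236.7]] [[346.6, 229.6], [360.6, 206.6]]
[[ 0.942  0.336 -0.001]
 [ 0.336 -0.942  0.002]
 [-0.    -0.002 -1.   ]]
```

```bash
cat >> h.py <<'E'
def go(xyz,yaw):
    from bench import ctrl
    s=ctrl.get_state(); Rt=R.from_rotvec(s["tool_rot"])
    G=R.from_matrix([[np.cos(yaw),np.sin(yaw),0],[np.sin(yaw),-np.cos(yaw),0],[0,0,-1]])
    print("pos",s["position"].round(4),"t",s["time"],"shift",(Rt.inv().apply(np.array(xyz)-s["position"])/.3).round(4),"turn",((Rt.inv()*G).as_rotvec()/np.radians(60)).round(4))
E
python3 -c "
from h import *
go([.602,-.0235,.15],.261)"
```

```text
pos [ 0.2183 -0.6117  0.2216] t 0.1 shift [ 1.8638 -1.4164  0.2409] turn [-0.0016  0.0001  0.0781]
```

Emit:
jog_arm(
  moves=[0.13, -0.1, 0, 0, 0, 0.08, 1, 0.26, -0.2, 0, 0, 0, 0.08, 1, 0.4, -0.3, 0, 0, 0, 0.08, 1, 0.53, -0.4, 0, 0, 0, 0.08, 1, 0.66, -0.5, 0, 0, 0, 0.08, 1, 0.8, -0.6, 0, 0, 0, 0.08, 1, 0.9, -0.68, 0, 0, 0, 0.08, 1, 0.93, -0.71, 0, 0, 0, 0.08, 1],
  newtons=20,
)

```text
time: 1.1
position: [0.4109, -0.3152, 0.2223]
tool_rot: [-3.114, -0.413, 0.0]
ft_force: [0.0, 0.2, -0.1]
grip_width: 1.001
grip_force: 0.0
```

```bash
python3 -c "
from h import *
go([.602,-.0235,.15],.261)"
```

```text
pos [ 0.4109 -0.3152  0.2223] t 1.1 shift [ 0.8681 -0.7728  0.2416] turn [-0.0006 -0.      0.0023]
```

Emit:
jog_arm(
  moves=[0.13, -0.11, 0, 0, 0, 0, 1, 0.27, -0.24, 0, 0, 0, 0, 1, 0.41, -0.36, 0, 0, 0, 0, 1, 0.55, -0.48, 0, 0, 0, 0, 1, 0.69, -0.61, 0.05, 0, 0, 0, 1, 0.81, -0.72, 0.12, 0, 0, 0, 1, 0.868, -0.773, 0.2, 0, 0, 0, 1, 0.868, -0.773, 0.24, 0, 0, 0, 1],
)

```text
time: 2.1
position: [0.6015, -0.0261, 0.1484]
tool_rot: [-3.114, -0.409, 0.004]
ft_force: [-0.4, -0.5, 0.2]
grip_width: 0.997
grip_force: 0.0
```

Run:
```python
from h import *
from bench import ctrl
go([.602,-.0235,.051],.261)
a=[ctrl.get_image(n)["pixels"] for n in("top","side")]
f=lambda a,r0,c0:cv2.resize(a[r0:r0+130,c0:c0+130],(390,390),interpolation=cv2.INTER_CUBIC)
cv2.imwrite("pics/pre.png",np.hstack([f(a[0],160,165),f(a[1],190,195)])[:,:,::-1])
```

```text
pos [ 0.6015 -0.0261  0.1484] t 2.1 shift [ 0.0046 -0.0073  0.3248] turn [-0.0014  0.0023  0.0002]
```

View pics/pre.png

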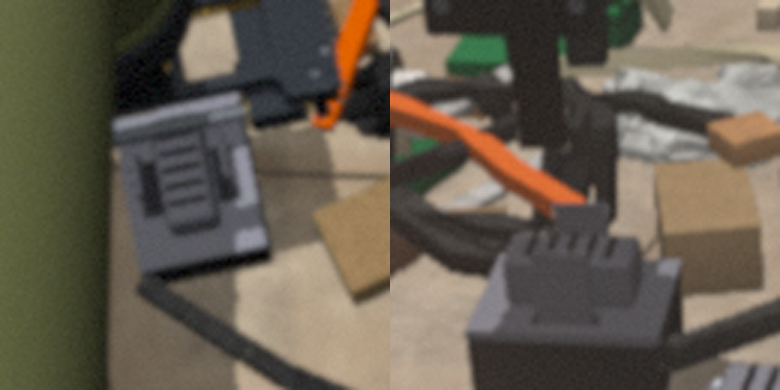

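The pre-grasp crop shows the gripper above the cover. In the side view the near fingertip ends at about crop (540,143), full (245,238), and the cover hasn't moved. I'll check this against the projection.

Run:
```python
from h import *;import pickle
d=pickle.load(open("im0.pkl","rb"))
p=[.6015,-.0261,.2625]
print(proj(d["side"],place(p,[[a,b,.1484] for b in(-.0585,-.0435,.0435,.0585) for a in(-.0095,.0095)])).round(1).tolist())
```

```text
[[265.9, 207.6], [253.7, 207.4], [264.1, 211.5], [251.7, 211.3], [252.1, 236.8], [238.6, 236.5], [249.8, 241.6], [236.1, 241.3]]
```

Emit:
jog_arm(
  moves=[0.005, -0.007, 0.03, 0, 0, 0, 1, 0.005, -0.007, 0.09, 0, 0, 0, 1, 0.005, -0.007, 0.15, 0, 0, 0, 1, 0.005, -0.007, 0.21, 0, 0, 0, 1, 0.005, -0.007, 0.26, 0, 0, 0, 1, 0.005, -0.007, 0.3, 0, 0, 0, 1, 0.005, -0.007, 0.323, 0, 0, 0, 1, 0.005, -0.007, 0.323, 0, 0, 0, 1],
)

```text
time: 3.2
position: [0.6027, -0.0245, 0.0532]
tool_rot: [-3.115, -0.406, 0.001]
ft_force: [0.3, 0.2, 0.4]
grip_width: 1.002
grip_force: 0.0
```

```bash
python3 -c "
from h import *
go([.6025,-.0235,.051],.261)"
```

```text
pos [ 0.6027 -0.0245  0.0532] t 3.2 shift [ 0.0003 -0.0034  0.0073] turn [-0.0002  0.0006 -0.0018]
```

Emit:
jog_arm(
  moves=[0, -0.003, 0, 0, 0, 0, 0.3, 0, -0.003, 0, 0, 0, 0, 0.2, 0, -0.003, 0, 0, 0, 0, -1, 0, -0.003, 0, 0, 0, 0, -1, 0, -0.003, 0, 0, 0, 0, -1, 0, -0.003, 0, 0, 0, 0, -1, 0, -0.003, 0, 0, 0, 0, -1, 0, -0.003, 0, 0, 0, 0, -1],
  newtons=20,
)

```text
time: 4.2
position: [0.6028, -0.0233, 0.0541]
tool_rot: [-3.115, -0.406, -0.001]
ft_force: [-1.7, 0.9, 5.1]
grip_width: 0.469
grip_force: 20.0
```

Emit:
jog_arm(
  moves=[0, -0.003, 0, 0, 0, 0, -1, 0, -0.003, -0.02, 0, 0, 0, -1, 0, -0.003, -0.05, 0, 0, 0, -1, 0, -0.003, -0.09, 0, 0, 0, -1, 0, -0.003, -0.14, 0, 0, 0, -1, 0, -0.003, -0.2, 0, 0, 0, -1, 0, -0.003, -0.25, 0, 0, 0, -1, 0, -0.003, -0.27, 0, 0, 0, -1],
)

```text
time: 5.2
position: [0.6032, -0.0228, 0.1364]
tool_rot: [3.115, 0.406, 0.003]
ft_force: [0.9, -0.7, -0.7]
grip_width: 0.465
grip_force: 20.0
```

Run:
```python
from h import *
from bench import ctrl
go([.491,-.369,.13],.0675)
a=[ctrl.get_image(n)["pixels"] for n in("top","side")]
f=lambda a,r0,c0:cv2.resize(a[r0:r0+130,c0:c0+130],(390,390),interpolation=cv2.INTER_CUBIC)
cv2.imwrite("pics/lift.png",np.hstack([f(a[0],160,165),f(a[1],190,195)])[:,:,::-1])
```

```text
pos [ 0.6032 -0.0228  0.1364] t 5.2 shift [-0.6571  1.0198  0.0209] turn [ 0.0008 -0.0021  0.1829]
```

View pics/lift.png

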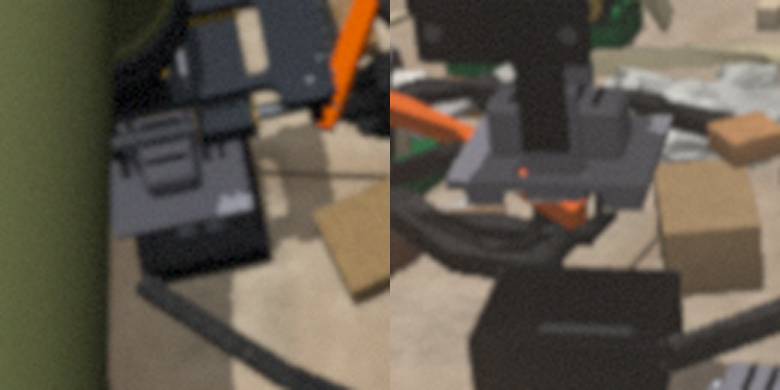

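The lift worked: the cover hangs level under the gripper at crop (165,170) and (560,160), and the box below is open. Next I'll carry it to the tray, keeping clear of the bottle.

Emit:
jog_arm(
  moves=[-0.03, 0.04, 0, 0, 0, 0.03, -1, -0.09, 0.13, 0, 0, 0, 0.07, -1, -0.16, 0.25, 0, 0, 0, 0.12, -1, -0.24, 0.37, 0, 0, 0, 0.17, -1, -0.32, 0.49, 0, 0, 0, 0.22, -1, -0.4, 0.61, 0, 0, 0, 0.25, -1, -0.46, 0.71, 0, 0, 0, 0.25, -1, -0.48, 0.75, 0, 0, 0, 0.25, -1],
)

```text
time: 6.3
position: [0.5184, -0.2807, 0.1337]
tool_rot: [3.141, -0.014, -0.003]
ft_force: [0.6, 0.4, -0.3]
grip_width: 0.466
grip_force: 20.0
```

Run:
```python
from h import *;import pickle
d=pickle.load(open("im0.pkl","rb"))
# bottle: base side (370,203), nozzle top (369,126) ; top view nozzle (519,235), base (496,262)
r=least_squares(lambda p:np.r_[proj(d["side"],[[p[0],p[1],0],[p[0],p[1],p[2]]]).ravel()-[370,201,369,126],proj(d["top"],[p])[0]-[519,235]],[.55,-.5,.15])
print(r.x,r.fun.round(1))
go([.487,-.364,.13],0)
```

```text
[ 0.56456431 -0.49787903  0.17184935] [-1.   1.   0.9  0.2  0.3 -0. ]
pos [ 0.5184 -0.2807  0.1337] t 6.3 shift [-0.1021  0.2787  0.0128] turn [ 0.0004  0.0021 -0.0082]
```

Emit:
jog_arm(
  moves=[-0.01, 0.03, 0, 0, 0, -0.008, -1, -0.03, 0.09, 0, 0, 0, -0.008, -1, -0.055, 0.15, 0, 0, 0, -0.008, -1, -0.08, 0.21, 0, 0, 0, -0.008, -1, -0.095, 0.26, 0, 0, 0, -0.008, -1, -0.102, 0.279, 0, 0, 0, -0.008, -1, -0.102, 0.279, 0.05, 0, 0, -0.008, -1, -0.102, 0.279, 0.1, 0, 0, -0.008, -1],
)

```text
time: 7.3
position: [0.4902, -0.3596, 0.1033]
tool_rot: [-3.141, -0.011, 0.001]
ft_force: [-0.0, 0.8, -0.3]
grip_width: 0.466
grip_force: 20.0
```

Run:
```python
from h import *
from bench import ctrl
a=[ctrl.get_image(n)["pixels"] for n in("top","side")]
go([.487,-.364,.034],0)
f=lambda a,r0,c0:cv2.resize(a[r0:r0+130,c0:c0+130],(390,390),interpolation=cv2.INTER_CUBIC)
cv2.imwrite("pics/over.png",np.hstack([f(a[0],225,355),f(a[1],145,325)])[:,:,::-1])
```

```text
pos [ 0.4887 -0.3587  0.1015] t 7.4 shift [-0.0049  0.0185  0.225 ] turn [-0.0034  0.0039  0.0068]
```

View pics/over.png

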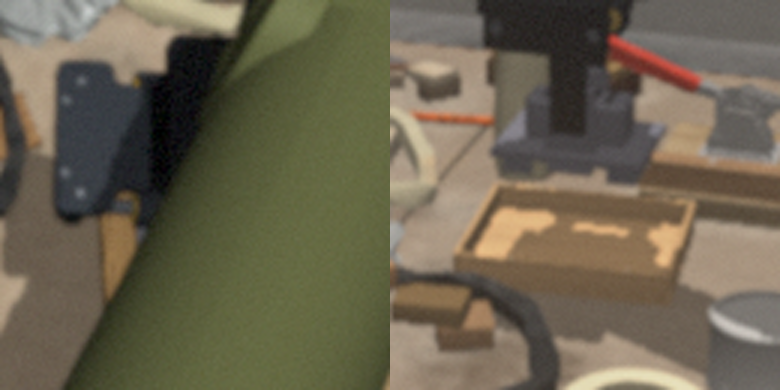

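The cover hangs level above the tray: side crop (580,150), tray centre (575,240). Now I'll lower it.

Emit:
jog_arm(
  moves=[-0.003, 0.005, 0.02, 0, 0, 0, -1, -0.003, 0.01, 0.05, 0, 0, 0, -1, -0.003, 0.01, 0.08, 0, 0, 0, -1, -0.003, 0.01, 0.11, 0, 0, 0, -1, -0.003, 0.01, 0.14, 0, 0, 0, -1, -0.003, 0.01, 0.165, 0, 0, 0, -1, -0.003, 0.01, 0.18, 0, 0, 0, -1, -0.003, 0.01, 0.18, 0, 0, 0, -1],
)

```text
time: 8.4
position: [0.4889, -0.3637, 0.0503]
tool_rot: [-3.141, -0.009, 0.001]
ft_force: [-0.6, -0.7, -1.9]
grip_width: 0.468
grip_force: 20.0
```

```bash
python3 -c "
from h import *
go([.487,-.364,.034],0)"
```

```text
pos [ 0.4889 -0.3637  0.0503] t 8.4 shift [-0.0064  0.0011  0.0542] turn [-0.0003  0.0005  0.0054]
```

Emit:
jog_arm(
  moves=[0, 0, 0.01, 0, 0, 0, -1, 0, 0, 0.02, 0, 0, 0, -1, 0, 0, 0.03, 0, 0, 0, -1, 0, 0, 0.04, 0, 0, 0, -1, 0, 0, 0.045, 0, 0, 0, -1, 0, 0, 0.05, 0, 0, 0, -1, 0, 0, 0.053, 0, 0, 0, -1, 0, 0, 0.053, 0, 0, 0, -1],
)

```text
time: 9.4
position: [0.4891, -0.3638, 0.0347]
tool_rot: [3.142, 0.009, -0.0]
ft_force: [0.3, -0.4, -0.9]
grip_width: 0.467
grip_force: 20.0
```

Emit:
jog_arm(
  moves=[0, 0, 0.002, 0, 0, 0, -1, 0, 0, 0.003, 0, 0, 0, -1, 0, 0, 0.004, 0, 0, 0, -1, 0, 0, 0.005, 0, 0, 0, -1, 0, 0, 0.006, 0, 0, 0, -1, 0, 0, 0.007, 0, 0, 0, -1, 0, 0, 0.007, 0, 0, 0, -1, 0, 0, 0.007, 0, 0, 0, -1],
)

```text
time: 10.4
position: [0.4893, -0.3639, 0.0341]
tool_rot: [3.141, 0.009, 0.0]
ft_force: [-2.6, 1.9, 8.2]
grip_width: 0.462
grip_force: 20.0
```

The floor pushes back with 8 N, so the cover is down. I'll release it and retreat upwards.

Emit:
jog_arm(
  moves=[0, 0, -0.003, 0, 0, 0, -0.02, 0, 0, -0.004, 0, 0, 0, 0.05, 0, 0, -0.004, 0, 0, 0, 0.15, 0, 0, -0.004, 0, 0, 0, 0.3, 0, 0, -0.004, 0, 0, 0, 0.5, 0, 0, -0.004, 0, 0, 0, 0.8, 0, 0, -0.004, 0, 0, 0, 0.8, 0, 0, -0.004, 0, 0, 0, 0.8],
)

```text
time: 11.4
position: [0.4891, -0.3638, 0.0338]
tool_rot: [3.142, 0.009, -0.0]
ft_force: [0.9, 0.4, -0.1]
grip_width: 0.89
grip_force: 0.0
```

Emit:
jog_arm(
  moves=[0, 0, -0.03, 0, 0, 0, 0.8, 0, 0, -0.08, 0, 0, 0, 0.8, 0, 0, -0.15, 0, 0, 0, 0.8, 0, 0, -0.25, 0, 0, 0, 0.8, 0, 0, -0.35, 0, 0, 0, 0.8, 0, 0, -0.45, 0, 0, 0, 0.8, 0, 0, -0.5, 0, 0, 0, 0.8, 0, 0, -0.5, 0, 0, 0, 0.8],
)

```text
time: 12.4
position: [0.4898, -0.3642, 0.1854]
tool_rot: [3.14, 0.009, 0.003]
ft_force: [-0.2, -0.4, -0.4]
grip_width: 0.902
grip_force: 0.0
```

Run:
```python
from h import *
from bench import ctrl
a=[ctrl.get_image(n)["pixels"] for n in("top","side")]
f=lambda a,r0,c0:cv2.resize(a[r0:r0+130,c0:c0+130],(390,390),interpolation=cv2.INTER_CUBIC)
cv2.imwrite("pics/end.png",np.hstack([f(a[0],225,355),f(a[1],145,325)])[:,:,::-1])
```

```text
(no output)
```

View pics/end.png

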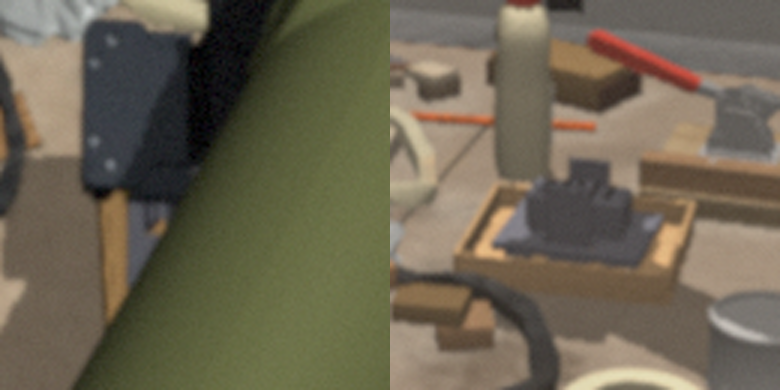

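The cover sits flat and upright inside the tray at side crop (580,225), and the gripper is well clear. Handing in.

```bash
python3 -c "
from bench import ctrl
print(ctrl.close_job())"
```

```text
the job is handed in; nothing more can be done
None
```

The snap-fit cover was unlatched, lifted off and set flat and right way up in the tray, and the job was handed in at about 12.5 s with the gripper clear (no verdict came back).

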